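Colour reading on a printing block

TASK

Take the colour probe out of its stand and zero it first: hold it upright with its nose on the middle of the white reference tile for about a second, pressed lightly so that the sprung nose goes in about half-way. Then hold it inside the round paper ring on the sloping printing block (not in the square one), square to the block's face and with the same light press, and finish there while still holding it, the nose pressed in and still, and only the probe touching the block. Do not press hard, do not shift the block or its easel, and leave everything else on the table where it lies.

Things in the scene. Friction and masses are not known exactly. Their poses are not given: they have to be found in the camera images.
- probe: Colour probe, 165 g, 140 mm long, upright in its stand. Origin: centre of the nose's free end; z runs up the probe. z 0-12 mm: black sprung nose, diameter 14, flat end; 12-65: aluminium barrel, diameter 22; 65-140: grey grip 32 x 32 mm, flats facing x and y, dark screen high on the -x flat. In the stand its shoulder (z=65) rests on the stand's top: origin 10 mm, top 150 mm above the table.
- nose (a joint): How far the sprung nose is pushed into the probe, m: 0 free, 0.010 at its stop. The spring takes 0.7 N to start and 4.2 N at the stop (350 N/m). About half-way is 0.005; 0.002 to 0.009 is accepted.
- tip (a point): Centre of the nose's flat end; moves in with the nose.
- stand: Fixed black probe stand, foot 80 x 80 mm, a 60 x 60 mm plate on two side walls with its top 75 mm above the table and a vertical 26 mm through hole that holds the barrel; origin at the centre of its underside. The probe is drawn straight up at least 70 mm to clear it.
- tile_mid (a point): Middle of the top of the fixed white ceramic reference tile: a level disc of diameter 48 mm, 18 mm above the table, in a low black round dish of diameter 72 mm. z up.
- easel: Fixed easel: grey base 170 x 170 x 12 mm with two posts 107 mm high at its rear (+x) corners; carries a hinged plywood board with a dark printing block (120 x 126 x 32 mm). Origin under the base's centre. Hinge along y at x=-80, z=13 mm; the +x edge is raised, so the face slopes down to the easel's -x side (roughly to the robot).
- slope (a joint): Slope of the board and of the block's face, rad: 0 level; stiff clamped hinge that stays where it is (0.2 to 0.45).
- spot (a point): Centre of the round paper ring (outside diameter 36, inside 26 mm) on the block's flat face; z is the face's outward normal, x points up the slope, y along the hinge. Seen from the easel's low front edge the ring is at the upper left; the decoy, a square paper frame of 34 mm, is 52 mm lower and 58 mm to the right.
- block_a: Bystander: small loose dark wooden block 44 x 36 x 26 mm with a paper tag. Origin under its centre.
- block_b: Bystander: small loose dark wooden block 40 x 40 x 22 mm with a paper tag. Origin under its centre.
- block_c: Bystander: loose dark wooden block 60 x 42 x 30 mm with a paper tag. Origin under its centre.
- loupe: Bystander: black loupe, diameter 48 mm, 38 mm high. Origin under its centre.
- tape: Bystander: yellow round measuring tape, diameter 54 mm, 18 mm high. Origin under its centre.
- caliper: Bystander: steel caliper lying flat, 200 mm long, 9 mm high. Origin under the middle of its bar.
- mouse: Bystander: black computer mouse 100 x 58 x 30 mm. Origin under its centre.
- tile: The reference tile with its dish, fixed; origin at the centre of its underside, 18 mm below point tile_mid.

How it is judged:
On the way:
1. the probe is held upright on the middle of the reference tile with its nose pressed in about half-way (horizontal distance between tip and tile_mid below 0.01 m and distance between tip and tile_mid below 0.012 m and angle between probe's own z axis and vertical below 0.12 rad and value of joint nose between 0.002 and 0.009 m and contact force between the fingers and probe above 1 N), for 0.5 s.
At the end, for the whole second after the job is handed in: The fingers hold the probe: nose centre within 7 mm of the round ring's centre, axis within 0.12 rad of the face's normal, nose pressed in 2 to 9 mm with 0.4 to 8 N on the block, still; only the probe touches the easel, it is clear of its stand, and the spot has shifted under 6 mm (distance between tip and spot below 0.007 m and angle between the z axis of probe and the z axis of spot, either way round below 0.12 rad and value of joint nose between 0.002 and 0.009 m and contact force between probe and easel between 0.4 and 8 N and contact force between the fingers and probe above 1 N and contact force between probe and stand below 0.1 N and contact force between each of the arm, the fingers and easel below 0.1 N and linear speed of probe below 0.02 m/s and distance of spot from where it was at the start of the episode below 0.006 m); the arm keeps its last pose, push and grip.
It fails at once if the probe is pressed hard on the block or easel (over 15 N) (contact force between probe and easel above 15 N).
It fails at once if the probe is pressed hard on the reference tile (over 15 N) (contact force between probe and tile above 15 N).
It fails at once if the block or its easel is shifted (spot moved more than 12 mm) (distance of spot from where it was at the start of the episode above 0.012 m).
It fails at once if a bystander is moved more than 20 mm (distance of any of block_a, block_b, block_c, loupe, tape, caliper, mouse from where it was at the start of the episode above 0.02 m).
It also fails if it takes over 50 s, if anything falls off the work surface, if the arm or the gripper's body presses on something with over 40 N, if the wrist force passes 120 N, or if a joint passes its speed limit or range.

ROBOT

A 7-joint arm with a two-finger parallel gripper is mounted at the origin on the work surface. World frame = base frame: x ahead of the robot, y to its left, z up, the work surface at z = 0. Lengths are in m, angles in rad, forces in N, time in s.
With the tool pointing down it reaches from about 0.425 to 0.95 m from the base axis. Payload 4.7 kg.
Tool frame: the origin (TCP) lies between the finger pads; the fingertips stand tips_ahead ahead of it and the grasp point (between the pads) lies 6 mm ahead of it (tips_ahead is the distance from the TCP to the fingertips, in m); z points along the fingers, y is the line along which they close (so a half turn about z gives the same grasp; the last joint's range is limited). The gripper opens to 85 mm and grips with 20 to 120 N. Pads are 22 mm wide; open, the fingers measure 114 mm over their backs; the gripper's body (76 mm by 85 mm) begins 54 mm behind the grasp point. The pads swing forward as they close: fully open they stand 13 mm farther back than shut.
Start: joints at [1.282, 0.469, -0.049, 1.532, 0.024, 1.141, -0.082], TCP at [0.173, -0.652, 0.256] pointing down, gripper open.
Joint ranges: [-2.59, 2.59], [-0.33, 1.99], [-1.39, 1.29], [0.1, 2.45], [-1.04, 4.18], [0.21, 1.99], [-2.66, 2.66]. Speed limits (rad/s): [2.57, 2.57, 3.14, 3.14, 3.14, 3.14, 3.14].

INTERFACE

Orientations are given as [roll, pitch, yaw] about the fixed x, y, z axes, in that order (R = Rz(yaw) Ry(pitch) Rx(roll)).
In Python, from plant import * gives the robot as it stands. Calls block until the motion is done:
- goto(position, orientation): joint-space move of the TCP to a pose.
- move_straight(position, vel=0.15, attitude=None, contact_N=None): straight line of the TCP; attitude=None keeps the orientation; vel is the mean speed in m/s. With contact_N (N) it stops when the force on the tool has changed by that much, and returns True; else False.
- move_joints(angles): joint-space move.
- grip(opening, strength=None): opening from 0.0 (shut) to 1.0 (fully open); strength is the grip in N (None keeps the last); returns when the fingers have stopped.
- sleep(seconds).
- inverse_kinematics(position, orientation): joint angles nearest the present ones, or None.
- grab_frame(name): name is "scene" or "top"; returns a dict with "image" (384x512x3 uint8, red, green, blue), "range_z" (384x512 float32, m along the optical axis (not along the pixel's ray), 0 where there is no reading), "fx", "fy", "cx", "cy" (pixels), "R" (3x3) and "t" (3): a world point X has camera coordinates R X + t. Camera axes: x right, y down, z forward; pixel columns grow to the right and rows downward; lengths in m; the calibration is good to about 2 mm. A picture is of the moment at which its call begins.
A pose or a line that the arm cannot do raises IKError and nothing moves.
- close_job(): hands the job in; it is judged then, once.
Trained networks look in a picture, given as the dict that the camera call returned (one of the last four; its "shot" number tells which), for a name from the list of things; names that differ only in an ending like _2 or _b are one class to them, and where a whole thing is asked for, a point or a joint stands for the part that bears it (a point fixed in the world has none). Each returns a list of dicts, best first, with "p" (0 to 1); they miss things now and then, are a little off and sometimes report something else, mostly with a low value. They report only what shows in the picture. A call takes as long as a camera call.
- masks_of(picture, label): "pixels" (384x512 bool, what is visible of it) and "extent" ([centre column, centre row, width, height] in pixels, round what is visible of it).
Readings, each from a call of its own:
- read_t(): time.
- read_joint_pos(): joint angles.
- read_joint_velocities(): joint speeds.
- read_effort(): joint torques, N m.
- read_tcp_pos(): TCP position.
- read_tcp_rot(): TCP orientation.
- read_wrist_force(): force on the tool from outside, world axes, zero at the start.
- read_torque(): the same for the moment, N m.
- read_opening(): opening from 0.0 (shut) to 1.0 (fully open).
- read_gripper_force(): force on a finger pad.
Only numpy, scipy, OpenCV 4.12 (cv2) and the standard library are available. Lean on these libraries where they do the work, as an engineer would, in place of code of your own. Each camera call takes 0.05 s, during which the arm holds its last target. There are 200 camera calls.

## Working session

There is one attempt and no reset: what is moved stays moved. The work goes in short steps, each a Python script; the robot and the scene stay as the last script left them, time stands still between calls to the robot, and variables do not carry over. Pictures are saved under pics/ and viewed, at most 10 in all, crops included, and the job is handed in when it is done.

```bash
mkdir -p pics; cat > h.py <<'E'
from plant import *
import numpy as np, cv2
def cloud(f):
    z=f["range_z"]; v,u=np.mgrid[0:384,0:512]
    c=np.stack([(u-f["cx"])/f["fx"]*z,(v-f["cy"])/f["fy"]*z,z],-1)
    return (c-np.array(f["t"]))@np.array(f["R"]), z>0
def save(f,n): cv2.imwrite("pics/"+n+".png",f["image"][:,:,::-1])
E
python3 - <<'E'
from h import *
for n in ("scene","top"):
    f=grab_frame(n); save(f,n+"0"); P,ok=cloud(f)
    np.savez(""+n+".npz",P=P,ok=ok,img=f["image"])
    print(n, (-np.array(f["R"]).T@f["t"]).round(3), f["fx"])
    for l in ("probe","stand","tile","easel","spot","block_a","loupe","tape","caliper","mouse"):
        for m in masks_of(f,l)[:3]:
            k=m["pixels"]&ok; q=P[k]
            if len(q): print(l,round(m["p"],2),np.round(m["extent"]),k.sum(),np.median(q,0).round(3),q.min(0).round(3),q.max(0).round(3))
print(read_t(),read_tcp_pos(),read_tcp_rot(),read_joint_pos())
E
```

```text
scene [ 1.095 -0.547  1.016] 434.54440442697916
probe 0.59 [124. 256.  23.  28.] 368 [ 0.455 -0.325  0.135] [ 0.426 -0.342  0.081] [ 0.468 -0.303  0.155]
stand 0.96 [133. 277.  36.  41.] 943 [ 0.464 -0.33   0.039] [ 0.38  -0.374 -0.003] [ 0.497 -0.272  0.08 ]
tile 0.86 [251. 236.  23.  17.] 442 [ 0.585 -0.002  0.014] [ 0.539 -0.032 -0.002] [0.616 0.048 0.023]
tile 0.52 [184. 361.  65.  46.] 502 [ 0.701 -0.389  0.006] [ 0.68  -0.458 -0.001] [ 0.715 -0.291  0.013]
easel 0.89 [292. 153.  72.  52.] 2495 [0.494 0.313 0.062] [ 0.335  0.219 -0.005] [0.563 0.511 0.112]
easel 0.31 [133. 276.  40.  46.] 959 [ 0.463 -0.328  0.041] [ 0.372 -0.374 -0.004] [ 0.497 -0.259  0.097]
spot 0.67 [134. 276.  38.  40.] 954 [ 0.464 -0.328  0.042] [ 0.372 -0.372 -0.003] [ 0.498 -0.261  0.097]
spot 0.64 [292. 141.  64.  39.] 1300 [0.469 0.319 0.072] [ 0.335  0.25  -0.002] [0.545 0.482 0.098]
block_a 0.78 [176. 223.  14.  15.] 184 [ 0.385 -0.121  0.021] [ 0.362 -0.138  0.001] [ 0.401 -0.098  0.026]
block_a 0.54 [349. 185.  26.  18.] 309 [0.69  0.328 0.028] [ 0.654  0.313 -0.001] [0.719 0.361 0.036]
block_a 0.4
[... 1649 characters left out ...]
8 0.228 0.045]
loupe 0.41 [239. 234.  12.   8.] 128 [0.379 0.126 0.026] [ 0.358  0.109 -0.001] [0.4   0.143 0.033]
tape 0.69 [175. 212.  52.  60.] 1897 [0.45  0.332 0.072] [0.363 0.251 0.011] [0.545 0.427 0.101]
tape 0.47 [328. 154.  16.  16.] 173 [ 0.665 -0.193  0.018] [ 0.642 -0.219  0.001] [ 0.691 -0.168  0.026]
caliper 0.55 [383. 142.  52.  15.] 326 [ 0.7   -0.421  0.006] [ 0.679 -0.487 -0.003] [ 0.724 -0.291  0.014]
mouse 0.59 [117. 199.  19.  30.] 447 [0.487 0.548 0.029] [0.438 0.52  0.012] [0.537 0.582 0.038]
1.1 [ 0.17345348 -0.65234567  0.25633237] [ 3.14154202e+00 -5.28314616e-05  2.59830527e-01] [ 1.28209257  0.46860777 -0.04860509  1.53249352  0.02408715  1.14102295
 -0.08228224]
```

```bash
python3 - <<'E'
import cv2,numpy as np
s=cv2.imread("pics/scene0.png");t=cv2.imread("pics/top0.png")
c=lambda i,x,y,w,h,k:cv2.resize(i[y:y+h,x:x+w],None,fx=k,fy=k,interpolation=cv2.INTER_CUBIC)
a=c(s,245,115,100,75,4);b=c(t,140,165,100,75,4);d=c(s,90,225,100,75,4);e=c(t,330,180,100,75,4)
cv2.imwrite("pics/col.png",np.vstack([np.hstack([a,b]),np.hstack([d,e])]))
E
```

```text
(no output)
```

View pics/scene0.png

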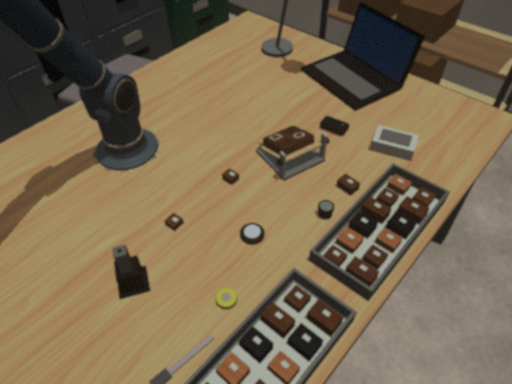

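View pics/col.png

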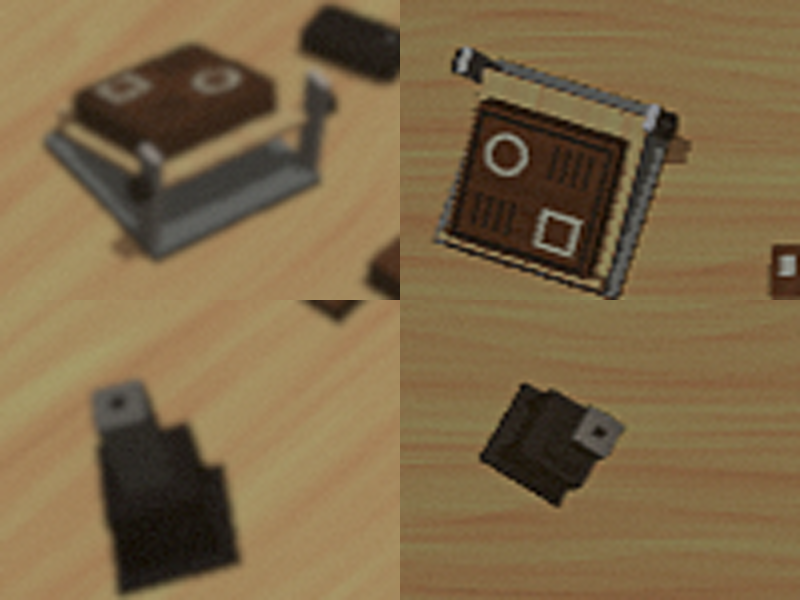

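```bash
cat >> h.py <<'E'
def ray(f,u,v):
    R=np.array(f["R"]);c=-R.T@f["t"]; d=R.T@np.array([(u-f["cx"])/f["fx"],(v-f["cy"])/f["fy"],1]); return c,d/np.linalg.norm(d)
def atz(f,u,v,z):
    c,d=ray(f,u,v); return c+d*(z-c[2])/d[2]
def tri(rs):
    A=sum(np.eye(3)-np.outer(d,d) for c,d in rs); b=sum((np.eye(3)-np.outer(d,d))@c for c,d in rs); return np.linalg.solve(A,b)
def proj(f,X):
    x=np.array(f["R"])@X+f["t"]; return x[:2]/x[2]*[f["fx"],f["fy"]]+[f["cx"],f["cy"]]
E
python3 - <<'E'
from h import *
F={n:grab_frame(n) for n in("scene","top")}
def comp(f,u,v,r,thr=None):  # bright blob component near pixel -> pixels
    g=f["image"].astype(int).min(2)
    u,v=int(u),int(v); w=g[v-r:v+r+1,u-r:u+r+1]
    t=thr or cv2.threshold(w.astype(np.uint8),0,255,cv2.THRESH_OTSU)[0]
    n,l,s,c=cv2.connectedComponentsWithStats((w>t).astype(np.uint8),connectivity=8)
    i=1+np.argmax(s[1:,4]); 
    p=np.argwhere(l==i)[:,::-1]+[u-r,v-r]
    (a,b),wh,_=cv2.minAreaRect(p.astype(np.float32)); 
    x,y,w_,h_=s[i,:4]
    return p,np.array([x+(w_-1)/2+u-r,y+(h_-1)/2+v-r]),(a,b),wh,t
C={("ring","scene"):(299.5,135,7),("ring","top"):(166.5,204,8),("sq","scene"):(276,137,7),("sq","top"):(179.5,223,8),("tile","scene"):(252,233,13),("tile","top"):(271,176,12)}
res={}
for k,(u,v,r) in C.items():
    p,bb,mr,wh,t=comp(F[k[1]],u,v,r); res[k]=bb; print(k,len(p),bb,p.mean(0).round(2),np.round(wh,1),t)
for o in("ring","sq"):
    rs=[ray(F[n],*res[o,n]) for n in F]; X=tri(rs); print(o,X.round(4),[ (proj(F[n],X)-res[o,n]).round(2) for n in F])
for n in F: print("tile",n,atz(F[n],*res["tile",n],.018).round(4))
rs=[ray(F[n],*res["tile",n]) for n in F]; print(tri(rs).round(4))
# block face plane from depth
for n in F:
    f=F[n];P,ok=cloud(f)
    a,b=res["ring",n],res["sq",n]; m=np.zeros((384,512),np.uint8); cv2.circle(m,tuple(int(round(x)) for x in (a+b)/2),13 if n=="scene" else 14,1,-1)
    q=P[(m>0)&ok]
    best=None; rng=np.random.default_rng(0)
    for _ in range(400):
        s=q[rng.choice(len(q),3,False)]; nn=np.cross(s[1]-s[0],s[2]-s[0]); L=np.linalg.norm(nn)
        if L<1e-5: continue
        nn/=L; i=abs((q-s[0])@nn)<.005
        if best is None or i.sum()>best.sum(): best=i
    Q=q[best]; c=Q.mean(0); nn=np.linalg.svd(Q-c)[2][2]; nn*=np.sign(nn[2])
    print(n,"plane",len(q),best.sum(),c.round(4),nn.round(4),"tilt",np.arccos(nn[2]).round(4),"dir",np.arctan2(nn[1],nn[0]).round(3))
    for o in("ring","sq"):
        cc,d=ray(f,*res[o,n]); print(o,(cc+d*((c-cc)@nn)/(d@nn)).round(4))
    # probe grip top
    for m in masks_of(f,"probe")[:1]:
        k=m["pixels"]; im=f["image"].astype(int); g=(im.min(2)>55)&(im.max(2)-im.min(2)<40)&k
        pts=np.argwhere(g)[:,::-1].astype(np.float32); 
        W=np.array([atz(f,*p,.15) for p in pts])[:,:2]
        r=cv2.minAreaRect((W*1000).astype(np.float32)); print("probe",len(pts),np.round(r[0],1),np.round(r[1],1),r[2])
    print([atz(f,*( (119.5,250.75) if n=="scene" else (379.75,213)),.15).round(4)])
E
```

```text
('ring', 'scene') 57 [298.5 135. ] [298.67 134.82] [ 6. 11.] 54.0
('ring', 'top') 52 [166. 203.] [165.94 203.1 ] [9.9 9.9] 63.0
('sq', 'scene') 115 [275.5 135. ] [274.61 134.63] [10. 13.] 54.0
('sq', 'top') 58 [179.  222.5] [178.95 222.69] [10.3  9.8] 64.0
('tile', 'scene') 181 [252.  230.5] [251.83 230.91] [13. 16.] 111.0
('tile', 'top') 133 [273. 176.] [273.   175.68] [12. 12.] 94.0
ring [0.469  0.3637 0.0822] [array([ 0.52, -0.14]), array([0.39, 0.37])]
sq [0.4061 0.3197 0.0759] [array([ 0.15, -0.04]), array([0.11, 0.11])]
tile scene [0.5783 0.0051 0.018 ]
tile top [0.5782 0.0062 0.018 ]
[0.5781 0.0059 0.0172]
scene plane 528 422 [0.4428 0.3371 0.0775] [-0.3035  0.0908  0.9485] tilt 0.3224 dir 2.851
ring [0.469  0.3607 0.0836]
sq [0.3966 0.3309 0.0633]
probe 129 [ 444.9 -320.8] [32.8 31.7] 61.673152923583984
[array([ 0.444 , -0.3214,  0.15  ])]
top plane 612 594 [0.4372 0.3452 0.0759] [-0.3172  0.0879  0.9443] tilt 0.3354 dir 2.871
ring [0.4699 0.3643 0.0851]
sq [0.4068 0.3219 0.0678]
probe 84 [ 443.6 -319.1] [30.2 29.5] 59.005165100097656
[array([ 0.4422, -0.3206,  0.15  ])]
```

```bash
cat >> h.py <<'E'
from scipy.spatial.transform import Rotation as Ro
PR=np.array([.4435,-.3205]); TILE=np.array([.5782,.0057,.018]); SPOT=np.array([.4695,.363,.0845])
TI,DI=.330,2.867
N=np.array([np.sin(TI)*np.cos(DI),np.sin(TI)*np.sin(DI),np.cos(TI)])
def down(yaw): return np.array([np.pi,0,yaw])
def tilt(yaw):
    ax=np.array([-np.sin(DI),np.cos(DI),0])*TI
    return (Ro.from_rotvec(ax)*Ro.from_euler("xyz",down(yaw))).as_euler("xyz")
E
python3 - <<'E'
from h import *
print(N, -Ro.from_euler("xyz",tilt(.5)).as_matrix()[:,2])
for d in (-120,-30,60,150): 
    q=inverse_kinematics([*PR,.121],down(np.radians(d))); q2=inverse_kinematics([*PR,.26],down(np.radians(d)));print("g",d,None if q is None else np.round(q,2),q2 is not None)
for d in range(-180,180,30):
    a=inverse_kinematics(TILE+[0,0,.11],down(np.radians(d))); b=inverse_kinematics(SPOT+.11*N,tilt(np.radians(d))); c=inverse_kinematics(SPOT+.2*N,tilt(np.radians(d)))
    print(d,None if a is None else np.round(a,2),None if b is None else np.round(b,2),c is not None)
E
```

```text
[-0.31190299  0.08786585  0.94604234] [-0.31190299  0.08786585  0.94604234]
g -120 [-0.23  0.69  1.11  2.01 -0.78  0.95 -2.37] True
g -30 [ 0.58  0.42 -0.05  1.97  0.03  0.75 -1.57] True
g 60 [ 0.83  0.45 -0.36  1.95  0.22  0.78 -0.17] True
g 150 [ 1.02  0.5  -0.61  1.94  0.38  0.82  1.25] True
-180 [ 0.52  0.6  -0.83  1.86  0.54  0.93  1.01] [-0.07  0.61 -1.18  1.93  1.    1.16 -0.12] True
-150 [ 0.71  0.79 -1.18  1.85  0.82  1.1   1.31] [-0.07  0.61 -1.18  1.93  1.    1.16  0.41] True
-120 [ 0.71  0.79 -1.18  1.85  0.82  1.1   1.84] [-0.07  0.61 -1.18  1.93  1.    1.16  0.93] True
-90 [-0.83  0.73  1.11  1.93 -0.78  1.   -2.5 ] [-0.07  0.61 -1.18  1.93  1.    1.16  1.45] True
-60 [-0.73  0.62  0.92  1.93 -0.62  0.91 -2.12] [-0.07  0.61 -1.18  1.93  1.    1.16  1.98] True
-30 [ 0.2   0.48 -0.38  1.87  0.24  0.83 -2.39] [-0.07  0.61 -1.18  1.93  1.    1.16  2.5 ] True
0 [ 0.29  0.51 -0.49  1.87  0.31  0.84 -1.93] [-1.36  0.35  0.53  1.99  0.19  0.71 -2.57] True
30 [ 0.34  0.52 -0.56  1.87  0.35  0.86 -1.44] [-0.89  0.32 -0.05  1.97  0.47  0.79 -2.31] True
60 [ 0.38  0.53 -0.61  1.86  0.39  0.87 -0.95] [-0.58  0.36 -0.43  1.95  0.63  0.86 -1.92] True
90 [ 0.41  0.55 -0.66  1.86  0.43  0.88 -0.46] [-0.18  0.51 -0.99  1.93  0.9   1.05 -1.61] True
120 [ 0.45  0.56 -0.72  1.86  0.47  0.9   0.03] [-0.07  0.61 -1.18  1.93  1.    1.16 -1.16] True
150 [ 0.49  0.58 -0.78  1.86  0.51  0.91  0.52] [-0.07  0.61 -1.18  1.93  1.    1.16 -0.64] True
```

```bash
python3 - <<'E'
from h import *
y=np.radians(60)
grip(1.0,40)
goto([*PR,.25],down(y))
print(move_straight([*PR,.121],.1,contact_N=4), read_tcp_pos())
grip(0.0,40); print(read_opening(),read_gripper_force(),read_wrist_force(),read_tcp_pos())
move_straight([*PR,.23],.08); sleep(.3)
print(read_opening(),read_gripper_force(),read_wrist_force(),read_t(),read_tcp_pos(),read_tcp_rot())
F={n:grab_frame(n) for n in("scene","top")}
out=[]
for n,f in F.items():
    u,v=proj(f,np.array([*PR,.16])); u,v=int(u),int(v)
    out.append(cv2.resize(f["image"][v-40:v+40,u-40:u+40,::-1],(400,400),interpolation=cv2.INTER_CUBIC))
    print(n,u,v,proj(f,np.array([*PR,.119])))
cv2.imwrite("pics/grasp.png",np.hstack(out))
E
```

```text
False [ 0.44391557 -0.32074683  0.12164956]
0.3646482632173078 40.48160254955292 [-1.21449549  1.90420671  2.278625  ] [ 0.44351578 -0.32052438  0.12125287]
0.3686769630478728 40.23739457130432 [-0.87775673  0.42321597 -1.86272246] 6.8833 [ 0.44346208 -0.32045611  0.22981108] [-3.14123946e+00 -8.56316636e-05  1.04723400e+00]
scene 118 247 [122.79275206 257.56407916]
top 380 212 [376.29992556 213.2904363 ]
```

View pics/grasp.png

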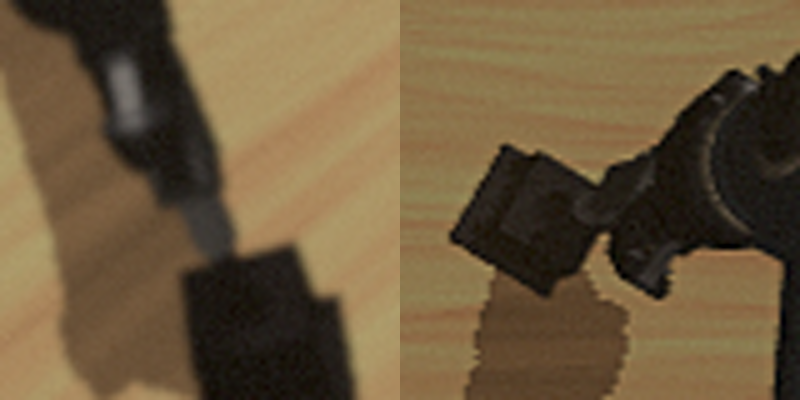

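```bash
python3 - <<'E'
from h import *
y=np.radians(60)
goto([*TILE[:2],.25],down(y)); 
move_straight([*TILE[:2],.018+.111+.03],.1); sleep(.4)
p=read_tcp_pos(); print(p,read_wrist_force(),read_t())
F={n:grab_frame(n) for n in("scene","top")}
out=[]
for n,f in F.items():
    nose=np.array([*p[:2],p[2]-.111]); mid=nose+[0,0,.04]
    u,v=(int(a) for a in proj(f,mid)); k=6
    im=cv2.resize(f["image"][v-33:v+33,u-33:u+33,::-1],(396,396),interpolation=cv2.INTER_CUBIC)
    for h in (0,.012,.065): 
        a=(proj(f,nose+[0,0,h])-[u-33,v-33]+.5)*k; cv2.drawMarker(im,tuple(int(x) for x in a),(0,0,255),0,14)
    out.append(im)
cv2.imwrite("pics/tile1.png",np.hstack(out))
E
```

```text
[0.57828329 0.0056938  0.15921621] [-0.37475242 -0.9280244  -2.26322086] 9.7667
```

View pics/tile1.png

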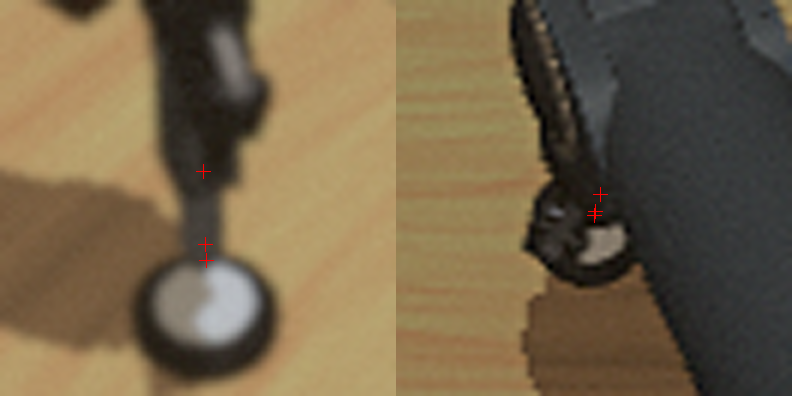

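```bash
python3 - <<'E'
from h import *
x=TILE[:2]
f0=np.array(read_wrist_force())
move_straight([*x,.133],.05); sleep(.3)
f0=np.array(read_wrist_force()); print(read_tcp_pos(),f0)
for z in (.129,.127,.1255,.124):
    move_straight([*x,z],.01); sleep(.3); print(z,read_tcp_pos().round(4),(np.array(read_wrist_force())-f0).round(2))
print(read_t())
E
```

```text
[0.57835173 0.00571532 0.13327638] [ 0.26059242 -0.32831749 -1.53246423]
0.129 [0.5782 0.0057 0.129 ] [-0.64  0.77  1.11]
0.127 [0.5782 0.0057 0.127 ] [ 0.28 -0.24  1.1 ]
0.1255 [0.5782 0.0057 0.1255] [-0.5   0.7   2.25]
0.124 [0.5782 0.0057 0.1241] [-1.15 -0.23  2.44]
13.5333
```

```bash
python3 - <<'E'
from h import *
a=[]
for i in range(15): sleep(.1); a.append(read_wrist_force())
F1=np.mean(a,0)
move_straight([*TILE[:2],.18],.08); sleep(.3)
a=[]
for i in range(10): sleep(.05); a.append(read_wrist_force())
print("press",(F1-np.mean(a,0)).round(2),read_opening(),read_t())
y=np.radians(75)
move_straight([*TILE[:2],.26],.15)
goto(SPOT+N*(.111+.06),tilt(y)); sleep(.4)
p=np.array(read_tcp_pos());A=Ro.from_euler("xyz",read_tcp_rot()).as_matrix()[:,2]; print(p,-A,N,read_t())
G={n:grab_frame(n) for n in("scene","top")}
out=[]
for n,f in G.items():
    nose=p+A*.111; mid=nose
    u,v=(int(a) for a in proj(f,mid)); k=6
    im=cv2.resize(f["image"][v-33:v+33,u-33:u+33,::-1],(396,396),interpolation=cv2.INTER_CUBIC)
    for q in (nose,nose-A*.065,SPOT): 
        a=(proj(f,q)-[u-33,v-33]+.5)*k; cv2.drawMarker(im,tuple(int(x) for x in a),(0,0,255),0,14)
    out.append(im)
cv2.imwrite("pics/spot1.png",np.hstack(out))
E
```

```text
press [-0.61  0.06  2.33] 0.368327420370307 16.6833
[0.41645468 0.37775431 0.24630407] [-0.31192019  0.08811979  0.94601305] [-0.31190299  0.08786585  0.94604234] 19.2667
```

View pics/spot1.png

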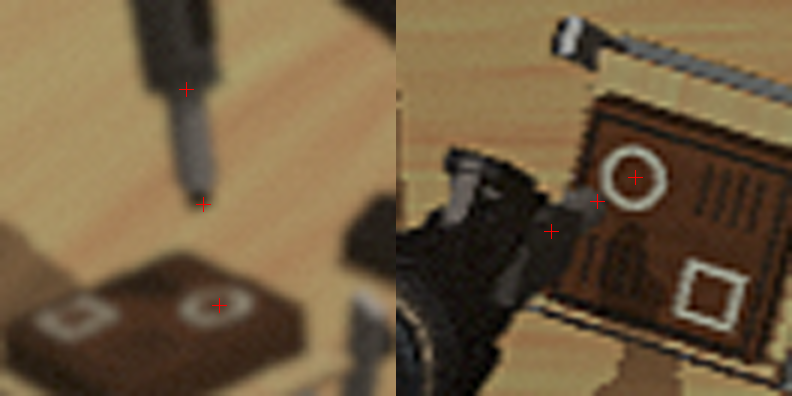

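```bash
python3 - <<'E'
from h import *
p=np.array(read_tcp_pos());A=Ro.from_euler("xyz",read_tcp_rot()).as_matrix()[:,2]
s=p+A*.02; B=Ro.from_euler("xyz",read_tcp_rot()).as_matrix()
out=[]
for n in("scene","top"):
    f=grab_frame(n); nose=p+A*.111
    u,v=(int(a) for a in proj(f,nose)); k=13; r=15
    im=cv2.resize(f["image"][v-r:v+r+1,u-r:u+r+1,::-1],None,fx=k,fy=k,interpolation=cv2.INTER_CUBIC)
    im=(255*(im/255.)**.5).astype(np.uint8)
    pt=lambda q:tuple(int(x) for x in (proj(f,q)-[u-r,v-r]+.5)*k)
    for z,rad in((0,.007),(.012,.011),(.065,.011)):
        c=[pt(nose-A*z+rad*(B[:,0]*np.cos(t)+B[:,1]*np.sin(t))) for t in np.linspace(0,6.28,24)]
        cv2.polylines(im,[np.array(c)],True,(0,0,255),1)
    out.append(im)
cv2.imwrite("pics/spot2.png",np.hstack(out))
E
```

```text
(no output)
```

View pics/spot2.png

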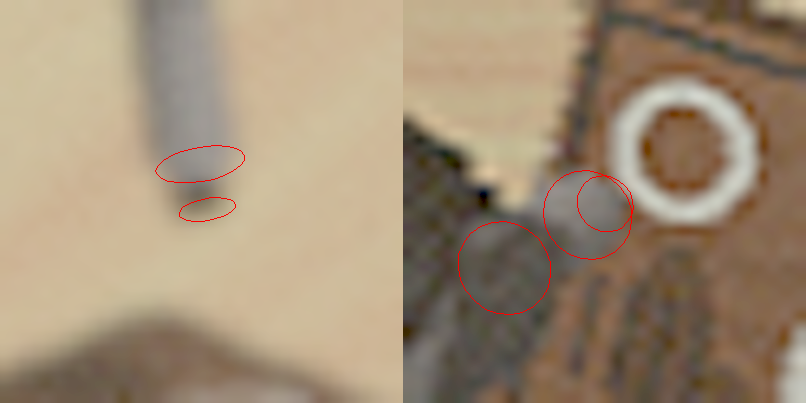

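```bash
python3 - <<'E'
from h import *
def F(n=8):
    a=[]
    for i in range(n): a.append(read_wrist_force()); sleep(.04)
    return np.mean(a,0)
g=lambda d: SPOT+N*(.111+d)
move_straight(g(.012),.06); sleep(.4); f0=F(15)
d=.008
while d>-.012:
    move_straight(g(d),.01); sleep(.15); f=F()-f0; print(round(d,4),f.round(2),(f@N).round(2),read_t())
    if f@N>2.1: break
    d-=.0015
sleep(.3); f=F(20)-f0; p=np.array(read_tcp_pos()); print(f.round(2),f@N,p-g(d),read_opening(),read_t())
G={n:grab_frame(n) for n in("scene","top")}
out=[]
for n,c in G.items():
    nose=p-N*.111; u,v=(int(a) for a in proj(c,SPOT)); k=13; r=15
    im=cv2.resize(c["image"][v-r:v+r+1,u-r:u+r+1,::-1],None,fx=k,fy=k,interpolation=cv2.INTER_CUBIC)
    out.append((255*(im/255.)**.5).astype(np.uint8))
cv2.imwrite("pics/fin.png",np.hstack(out))
E
```

```text
0.008 [0.21 0.17 0.05] -0.0 22.475
0.0065 [ 0.03  0.32 -0.21] -0.18 23.2583
0.005 [-0.   -0.38 -0.16] -0.18 24.0417
0.0035 [ 0.19 -0.01 -0.08] -0.13 24.825
0.002 [-0.04  0.08  0.05] 0.07 25.6083
0.0005 [0.18 0.15 0.19] 0.13 26.3917
-0.001 [0.09 0.39 1.17] 1.11 27.175
-0.0025 [0.28 0.89 1.77] 1.67 27.9583
-0.004 [-0.11  1.12  2.17] 2.19 28.7417
[0.52 1.35 2.13] 1.973318774518091 [ 2.32399708e-05 -1.79238178e-05  1.92350860e-05] 0.3721894458900463 29.875
```

View pics/fin.png

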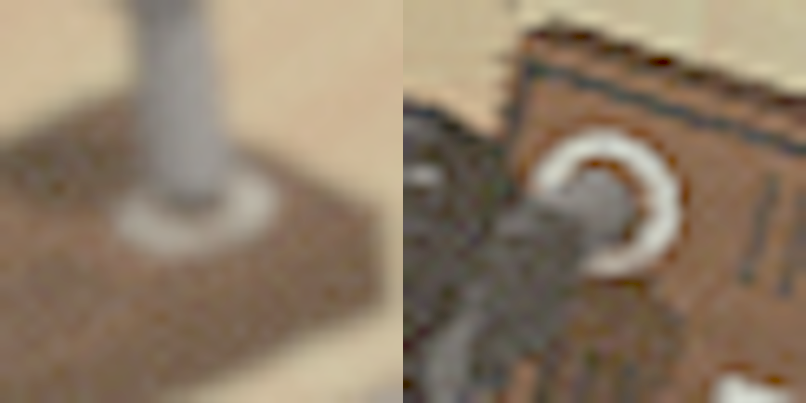

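```bash
python3 -c "
from plant import *
print(close_job(),read_t())"
```

```text
the job is handed in; nothing more can be done
the job is handed in; nothing more can be done
```

The job is handed in, with no verdict returned: the probe was zeroed on the tile (about 2.3 N for 1.5 s) and is now held inside the round ring, square to the face by my estimate, with the nose in about 4 mm at about 2 N, 30 s into the 50 s limit.

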